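Plug the aerial into the receiver's rear socket by feel

ROBOT

A 6-joint arm with a two-finger parallel gripper is mounted at the origin on a cart in front of the work surface, level with it; the furniture and walls round the work are solid. World frame = base frame: x ahead of the robot, y to its left, z up, the work surface at z = 0. Lengths are in m, angles in degrees, forces in N, time in s.
With the tool pointing down it reaches from about 0.4 to 0.825 m from the base axis. Payload 7 kg.
Tool frame: the origin (TCP) lies on the centre line of the jaws, within the pads' length; the fingertips stand 8 mm ahead of it and the grasp point (between the pads) lies 11 mm behind it; z points along the fingers, y is the line along which they close (so a half turn about z gives the same grasp; the last joint's range is limited). The gripper opens to 88 mm and grips with 3 to 60 N. Pads are 19 mm wide; open, the fingers measure 130 mm over their backs; the gripper's body (78 mm by 193 mm) begins 47 mm behind the grasp point.
Start: joints at [-49.498, 20.546, 0.682, 0, -70.136, -16.507], TCP at [0.274, -0.617, 0.235] pointing down, gripper open.
Joint ranges: [-176.03, 176.03], [-82.01, 121.73], [-58.28, 71.71], [-173.87, 95.51], [-174.79, -0.11], [-173.66, 173.66]. Speed limits (degrees/s): [136.94, 136.94, 172.46, 180, 180, 180].

INTERFACE

Orientations are given as [roll, pitch, yaw] about the fixed x, y, z axes, in that order (R = Rz(yaw) Ry(pitch) Rx(roll)).
In Python, from plant import ctrl, vision gives the robot as it stands. The module is installed in compiled form; this text tells all that it offers.
- The arm moves only by the tool move_arm, never from a script. Its argument "moves" is one flat list of numbers, 7 for each row, row after row: the finger opening in cm, from 0 to 8.76, then the shift along the tool's x, y, z in cm, then the turn, a rotation vector about the tool's x, y, z in rad. A call has 1 to 8 rows; each row shifts and turns the commanded pose from where the row before left it, along the tool's axes as they then stand; what a row does not reach is not made up. A row lasts 1/10 s, in which the tool goes at most 50 mm and 8.59 degrees, less where a joint would pass 70% of its speed; a pose out of reach is approached as far as the arm can. A call with a gripper value outside its range is refused whole. The fingers move at their own pace and stop on an object; the grip force is fixed at half the most. Time passes only in rows, so rows that do not move let the fingers close. It gives the time, the measured TCP pose, the force, the opening and the grip force at its end, in the units of the state.
- ctrl.get_obs(): the state, without advancing time (a new reading comes with each control period).
- vision.snapshot(name): name is "scene" or "top" or "wrist"; returns (picture, depth): 384x512x3 uint8, red, green, blue; 384x512 float32, m along the optical axis (not along the pixel's ray), 0 where there is no reading.
- vision.camera_model(name): a dict with "vertical_fov" (degrees; the focal length in pixels is half the picture's height over the tangent of half this angle, whatever the lens; pixels are square), "cx", "cy" (the principal point, pixels), "cam_to_world" (4x4, takes a point from camera to world coordinates). Camera axes: x right, y down, z forward; pixel columns grow to the right and rows downward; lengths in m; the calibration is good to about 2 mm. A picture is of the moment at which its call begins: read the wrist's pose just before it. camera_model takes no time and is no camera call; for the wrist camera it gives the pose at the moment of the call.
- ctrl.close_job(): hands the job in; it is judged then, once.
The state is a dict: "clock": time; "joint_pos": joint angles; "qvel": joint speeds; "tau": joint torques, N m; "tool_pos": TCP position; "orientation": TCP orientation; "force": force on the tool from outside, world axes, zero at the start; "moment": the same for the moment, N m; "opening": finger opening in m; "gripper_force": force on a finger pad.
Only numpy, scipy, OpenCV 4.12 (cv2) and the standard library are available. Lean on these libraries where they do the work, as an engineer would, in place of code of your own. Each camera call takes 0.05 s, during which the arm holds its last target. There are 200 camera calls.

TASK

Take the black paddle aerial out of its blue cradle and plug it into the aerial socket at the back of the grey receiver, which you cannot see: reach over, feel along the rear window with the tip of the plug until it finds the socket, and push it fully home so that the aerial stands upright. Be gentle with the set (never lean the aerial on it with more than about 15 N), and leave the multimeter, the bottle and the two vials where they stand.

Things in the scene. Friction and masses are not known exactly. Their poses are not given: they have to be found in the camera images.
- receiver: Half-rack radio receiver, grey case, black front, 110 deep (x) x 210 wide (y) x 56 high; it does not shift. Origin: centre of its underside, on the bench; own +x points to its rear, z up. In its aluminium rear plate (outer face x = +55) is a window, y -42 to +42, z 25 to 51, closed by a flat smooth black strip recessed by 4 (face at x = +51). In the strip is one aerial socket.
- rear_window (a point): Middle of the strip's face in the receiver's rear window (receiver x +51, y 0, z 38); axes as the receiver. The socket is a round hole along x, 10 across, 22 deep, at this same height; where it lies along y differs from set to set, anywhere from -30 to +30 of this point: not measured, not visible from front or above. The rest of the strip is closed.
- aerial: Black right-angle aerial, 45 g, upright. Origin: under the centre of its elbow block (22 x 22 x 24 high). Above that a flat-sided paddle 12 (x) x 18 (y) rises to z = 118. From the elbow's -x face, 13 above the underside, a steel collar (16 across, to x = -16), then a brass plug (8 across, 18 long, last 5 tapered to 4.4) point along own -x. Home = collar against the strip.
- aerial_grip (a point): Centre of the aerial's paddle, 72 above the underside of the elbow; axes as the aerial. Grip best across its 12 mm (jaws along own x), at 35 mm or more above the underside; when plugged in, fingertips lower than 35 above the underside touch the receiver's top. The aerial turns in the grip if pressed too hard.
- aerial_tip (a point): Tip of the aerial's plug, centre: 34 along own -x from the aerial's centre line, 13 above the underside; axes as the aerial. About 10 inside the socket a sprung contact bears down on the plug with about 2 N: it takes some 1 to 6 N to push the plug past it; then it holds the aerial upright without the hand.
- cradle: Blue plastic cradle, 64 x 48 x 18 high, fixed. The aerial's elbow stands in its pocket on a floor 6 thick, 1.5 play all round, the plug in an open-topped groove along own -x; the aerial lifts straight out. Origin: on the bench under the elbow's centre; same yaw as the aerial.
- vial_black: Amber vial with black cap, 27 across, 66 high; origin under its centre. Leave it.
- vial_blue: White vial with blue cap, 27 across, 66 high; origin under its centre. Leave it.
- reagent_bottle: White plastic bottle with black cap, 73 across, 158 high; origin under its centre. Leave it.
- multimeter: Yellow and black hand multimeter lying flat, 150 (x) x 74 (y) x 40 high; origin under its centre. Leave it.

How it is judged (in metres and radians):
On the way, in this order (a step that is already met when the one before it is completed fails the run):
1. the aerial has been lifted out of its cradle (height (world z) of aerial_tip above 0.06 m), for 0.2 s.
2. the plug is in the rear window, its tip at or in the strip (x of aerial_tip in the frame of receiver between 0.02 and 0.0535 m and z of aerial_tip in the frame of receiver between 0.028 and 0.048 m and y of aerial_tip in the frame of receiver between -0.042 and 0.042 m), for 0.1 s.
At the end, for the whole second after the job is handed in: The plug is in the receiver's socket to within 2.5 mm of fully home (tip at most 35.5 mm behind the receiver's centre, between 33 and 43 mm high, within 36 mm of its middle), the aerial upright and in line with the receiver to within 8 degrees, and at rest (x of aerial_tip in the frame of receiver between 0.02 and 0.0355 m and y of aerial_tip in the frame of receiver between -0.036 and 0.036 m and z of aerial_tip in the frame of receiver between 0.033 and 0.043 m and angle between the x axis of aerial_tip and the x axis of receiver, either way round below 0.14 rad and angle between aerial_tip's own z axis and vertical below 0.14 rad and linear speed of aerial below 0.02 m/s); the robot touches nothing.
It fails at once if the aerial is pressed on the receiver with more than 15 N (contact force between aerial and receiver above 15 N).
It fails at once if a vial, the bottle or the multimeter is shifted by more than 15 mm (distance of any of vial_black, vial_blue, reagent_bottle, multimeter from where it was at the start of the episode above 0.015 m).
It also fails if it takes over 54 s, if anything falls off the work surface, if the arm or the gripper's body presses on something with over 40 N, if the wrist force passes 120 N, or if a joint passes its speed limit or range.

## Working session

There is one attempt and no reset: what is moved stays moved. The work goes in short steps, Python scripts to look and compute and a tool call to move; the robot and the scene stay as the last step left them, time stands still between calls to the robot, and variables do not carry over. Pictures are saved under pics/ and viewed, at most 10 in all, crops included, and the job is handed in when it is done.

Besides the shell and the picture viewer there is one more tool, called after ">>>" by a JSON object that holds its "method" and its "body", one argument or row to a line. move_arm: Moves the arm, as the interface text tells. Its arguments: {"type":"object","properties":{"moves":{"type":"array"}},"required":["moves"]}

```bash
mkdir -p pics; cat > h.py <<'E'
import numpy as np, cv2
from plant import ctrl, vision
def snap(n):
    m=vision.camera_model(n); p,d=vision.snapshot(n); return p,d,m
def cloud(d,m):
    h,w=d.shape; f=h/2/np.tan(np.radians(m["vertical_fov"])/2)
    u,v=np.meshgrid(np.arange(w),np.arange(h))
    P=np.stack([(u-m["cx"])/f*d,(v-m["cy"])/f*d,d],-1)
    T=np.array(m["cam_to_world"]); W=P@T[:3,:3].T+T[:3,3]; W[d<=0]=np.nan; return W
E
python3 - <<'E'
from h import *
o=ctrl.get_obs(); print(o)
ims=[]
for n in("top","scene"):
    p,d,m=snap(n); np.savez(f"{n}.npz",p=p,d=d,W=cloud(d,m)); cv2.imwrite(f"pics/{n}.png",p[...,::-1]); print(n,np.array(m["cam_to_world"]).round(3).tolist(),m["vertical_fov"])
E
```

```text
{'clock': 0.0, 'joint_pos': array([-4.94968901e+01,  2.05920517e+01,  6.31051968e-01, -1.91357479e-02,
       -7.01342015e+01, -1.65068803e+01]), 'qvel': array([ 0.0413112 ,  0.05481937,  0.01033705, -0.02673796,  0.05579418,
        0.02972997]), 'tau': array([-6.11195610e-04, -5.82718277e+01,  2.93061090e+01,  6.99742377e+00,
        7.02840698e-03, -1.75933474e-04]), 'tool_pos': array([ 0.27427561, -0.61623014,  0.23359813]), 'orientation': array([ 1.79903611e+02, -9.80497420e-03, -1.56010280e+02]), 'force': array([ 0.59676416, -0.03984825, -0.83317594]), 'moment': array([ 0.03773296, -0.08405261, -0.00106894]), 'gripper_force': 0.0, 'opening': 0.08768883309726783}
top [[0.026, -0.994, 0.11, 0.466], [-0.999, -0.029, -0.025, -0.264], [0.029, -0.11, -0.994, 1.136], [0.0, 0.0, 0.0, 1.0]] 47.139509720143586
scene [[-0.781, -0.238, 0.577, -0.086], [-0.624, 0.307, -0.718, 0.556], [-0.007, -0.921, -0.388, 0.543], [0.0, 0.0, 0.0, 1.0]] 45.73143246152962
```

View pics/top.png

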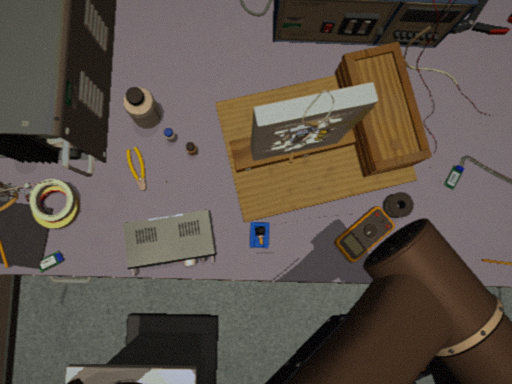

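View pics/scene.png

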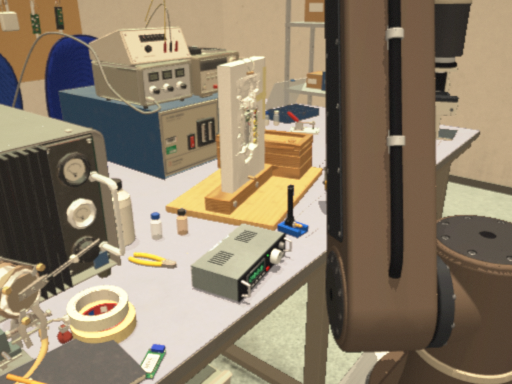

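The top view shows the grey receiver at about (170,239), its front with knobs toward the robot (down), and the cradle with the aerial at (260,236). The vials are at (169,134) and (191,148), the bottle at (141,105) and the meter at (364,234). Next I'll get the metric poses.

```bash
python3 - <<'E'
from h import *
t=np.load("top.npz"); W=t["W"]; p=t["p"]; hsv=cv2.cvtColor(p,cv2.COLOR_RGB2HSV)
def box(r0,r1,c0,c1):
    M=np.zeros(W.shape[:2],bool); M[r0:r1,c0:c1]=1; return M
def rect(M,name):
    P=W[M]; P=P[~np.isnan(P).any(1)]; r=cv2.minAreaRect((P[:,:2]*1000).astype(np.float32)); b=cv2.boxPoints(r)
    print(name,len(P),"c",np.round(r[0],1),"size",np.round(r[1],1),"ang",round(r[2],2),"z",np.median(P[:,2]).round(4),"box",b.round(0).tolist())
z=W[...,2]
M=box(195,280,115,225)&(z>0.048)&(z<0.065)
M=cv2.morphologyEx(M.astype(np.uint8),cv2.MORPH_OPEN,np.ones((5,5)))>0
rect(M,"receiver")
R=box(215,255,240,280)
blue=R&(hsv[...,0]>100)&(hsv[...,0]<130)&(hsv[...,1]>130)&(hsv[...,2]>60)
rect(blue&(z>.012)&(z<.024),"cradle")
rect(blue,"cradle all")
rect(R&(z>0.08),"paddle")
print(np.nanmax(z[R]))
cv2.imwrite("pics/crop.png",cv2.resize(p[195:280,110:290,::-1],None,fx=4,fy=4,interpolation=cv2.INTER_CUBIC))
for n,b in dict(bottle=(80,130,118,165),vb=(124,145,160,178),vk=(138,158,183,200),board=(80,165,245,380),meter=(200,265,330,395)).items():
    rect(box(*b)&(z>0.03),n)
E
```

```text
receiver 4022 c [466.3 -87.8] size [114.1 210.4] ang 10.43 z 0.0559 box [[391.0, 5.0], [429.0, -202.0], [541.0, -181.0], [503.0, 26.0]]
cradle 254 c [ 483.6 -308.9] size [45.7 61.5] ang 87.76 z 0.0175 box [[452.0, -331.0], [513.0, -333.0], [515.0, -287.0], [454.0, -285.0]]
cradle all 330 c [ 483.3 -308.7] size [45.7 62.5] ang 88.66 z 0.0169 box [[452.0, -331.0], [514.0, -332.0], [515.0, -287.0], [453.0, -285.0]]
paddle 44 c [ 493.4 -309.8] size [11.7 16.4] ang 1.28 z 0.1229 box [[487.0, -302.0], [488.0, -318.0], [499.0, -318.0], [499.0, -301.0]]
0.12754554206244295
bottle 1033 c [785.2 -12.4] size [65.  73.2] ang 35.91 z 0.122 box [[737.0, -2.0], [780.0, -61.0], [833.0, -23.0], [790.0, 36.0]]
vb 109 c [728.2 -76.5] size [23.  25.4] ang 20.44 z 0.0618 box [[713.0, -69.0], [722.0, -92.0], [743.0, -84.0], [735.0, -61.0]]
vk 108 c [ 694.4 -131.7] size [22.4 26.1] ang 22.07 z 0.0623 box [[679.0, -124.0], [689.0, -148.0], [710.0, -140.0], [700.0, -115.0]]
board 8481 c [ 771.9 -425.6] size [318.4 237.6] ang 89.45 z 0.2732 box [[652.0, -584.0], [889.0, -586.0], [892.0, -268.0], [655.0, -265.0]]
meter 1951 c [ 477.1 -547.8] size [ 95.1 264.2] ang 29.12 z 0.035 box [[371.0, -456.0], [500.0, -686.0], [583.0, -640.0], [454.0, -409.0]]
```

View pics/crop.png

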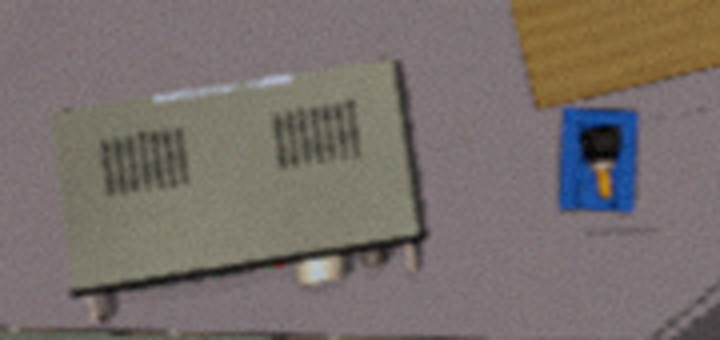

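>>> {"method": "move_arm", "body": {
  "moves": [8.7,0,0,0,0,0,-0.14,8.7,0,0,0,0,0,-0.14,8.7,0,0,0,0,0,-0.14,8.7,0,0,0,0,0,-0.14,8.7,0,0,0,0,0,-0.14,8.7,0,0,0,0,0,-0.14,8.7,0,0,0,0,0,-0.14,8.7,0,0,0,0,0,-0.137]
}}

```text
clock: 0.9
tool_pos: [0.2743, -0.6164, 0.234]
orientation: [180.0, 0.0, -91.7]
force: [-0.5, 0.2, -0.1]
opening: 0.0869
gripper_force: 0.0
```

```bash
cat >> h.py <<'E'
from scipy.spatial.transform import Rotation as Ro
def goal(xyz,yaw=None):
    o=ctrl.get_obs(); R=Ro.from_euler("xyz",o["orientation"],degrees=True)
    print("t",round(o["clock"],2),"tcp",o["tool_pos"].round(4),"rpy",o["orientation"].round(2),"F",o["force"].round(2),"M",o["moment"].round(2),"open",round(o["opening"],4),round(o["gripper_force"],1))
    if xyz is not None: print("d_tool cm",(R.inv().apply(np.array(xyz)-o["tool_pos"])*100).round(2))
    if yaw is not None: print("rotvec",(R.inv()*Ro.from_euler("xyz",[180,0,yaw],degrees=True)).as_rotvec().round(4))
E
python3 -c "
from h import *; goal([0.493,-0.310,0.25],-92)"
```

```text
t 0.9 tcp [ 0.2743 -0.6164  0.234 ] rpy [ 1.7997e+02  5.0000e-02 -9.1680e+01] F [-0.55  0.2  -0.1 ] M [0.04 0.04 0.04] open 0.0869 0.0
d_tool cm [-31.27 -20.96  -1.58]
rotvec [0.0005 0.0009 0.0056]
```

>>> {"method": "move_arm", "body": {
  "moves": [8.7,-3.9,-2.6,-0.2,0,0,0.006,8.7,-3.9,-2.6,-0.2,0,0,0,8.7,-3.9,-2.6,-0.2,0,0,0,8.7,-3.9,-2.6,-0.2,0,0,0,8.7,-3.9,-2.6,-0.2,0,0,0,8.7,-3.9,-2.6,-0.2,0,0,0,8.7,-3.9,-2.6,-0.2,0,0,0,8.7,-3.9,-2.6,-0.2,0,0,0]
}}

```text
clock: 1.7
tool_pos: [0.4955, -0.3114, 0.2505]
orientation: [180.0, 0.0, -92.4]
force: [0.6, -0.7, 0.1]
opening: 0.087
gripper_force: 0.0
```

>>> {"method": "move_arm", "body": {
  "moves": [8.7,0,0,0,0,0,0,8.7,0,0,0,0,0,0]
}}

```text
clock: 1.9
tool_pos: [0.4953, -0.3121, 0.2502]
orientation: [180.0, 0.0, -92.2]
force: [0.4, -1.0, -0.5]
opening: 0.0871
gripper_force: 0.0
```

```bash
python3 - <<'E'
from h import *
goal([0.493,-0.310,0.14],-92)
for n in("wrist","top"):
    p,d,m=snap(n); np.savez(n+"1.npz",p=p,d=d,W=cloud(d,m)); cv2.imwrite(f"pics/{n}1.png",p[...,::-1])
    if n=="wrist": print(np.array(m["cam_to_world"]).round(3).tolist())
E
```

```text
t 1.9 tcp [ 0.4953 -0.3121  0.2502] rpy [ 1.7996e+02  2.0000e-02 -9.2210e+01] F [ 0.43 -0.96 -0.52] M [-0.03  0.16  0.01] open 0.0871 0.0
d_tool cm [-0.2   0.23 11.02]
rotvec [ 0.0007  0.0003 -0.0036]
[[-0.999, 0.036, 0.01, 0.492], [0.037, 0.963, 0.266, -0.383], [0.0, 0.266, -0.964, 0.4], [0.0, 0.0, 0.0, 1.0]]
```

View pics/wrist1.png

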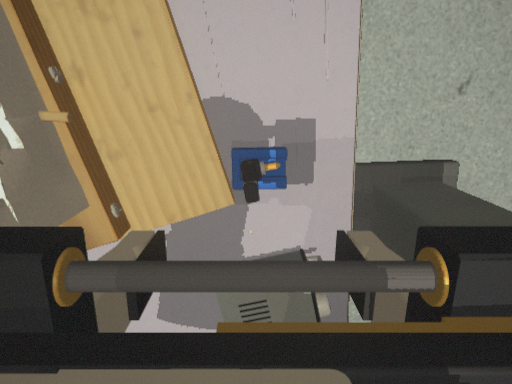

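The wrist view shows the cradle at about (259,168), the paddle top at (251,191), the brass plug at (272,166), and part of the receiver at (270,290). I'll measure the cradle and paddle from here.

```bash
python3 - <<'E'
from h import *
t=np.load("wrist1.npz"); W=t["W"]; p=t["p"]; hsv=cv2.cvtColor(p,cv2.COLOR_RGB2HSV); z=W[...,2]
def rect(M,name):
    P=W[M]; P=P[~np.isnan(P).any(1)]; r=cv2.minAreaRect((P[:,:2]*1000).astype(np.float32))
    print(name,len(P),"c",np.round(r[0],1),"size",np.round(r[1],1),"ang",round(r[2],2),"z",np.median(P[:,2]).round(4))
B=np.zeros(z.shape,bool); B[135:210,220:300]=1
blue=B&(hsv[...,0]>100)&(hsv[...,0]<130)&(hsv[...,1]>130)
rect(blue&(z>.012)&(z<.024),"cradle")
rect(B&(z>.11),"paddle top"); rect(B&(z>.03)&(z<.11),"paddle side")
br=B&(hsv[...,0]>8)&(hsv[...,0]<28)&(hsv[...,1]>110)&(hsv[...,2]>80)&(z<.04);rect(br,"brass")
t=np.load("top.npz");W=t["W"];z=W[...,2]
# receiver yaw: robust edge fit, rear edge & sides from top cloud
M=np.zeros(z.shape,bool);M[200:280,118:222]=1;M&=(z>.05)&(z<.062)
P=W[M][:,:2]*1000
for a in (9.5,10,10.5,11,11.5):
    c,s=np.cos(np.radians(a)),np.sin(np.radians(a)); q=P@np.array([[c,-s],[s,c]])
    print(a,np.percentile(q,[0,.3,1,99,99.7,100],axis=0).round(1).T.tolist())
E
```

```text
cradle 857 c [ 484.8 -308.9] size [47.5 61.2] ang 88.51 z 0.0175
paddle top 310 c [ 494.4 -308.9] size [12.4 18.6] ang 8.15 z 0.123
paddle side 268 c [ 494.7 -309.6] size [16.8 22.2] ang 7.5 z 0.0632
brass 389 c [ 497.  -292.4] size [56.7 68.6] ang 87.24 z 0.0219
9.5 [[378.3, 388.3, 389.8, 501.1, 502.4, 503.5], [-270.1, -268.4, -266.9, -60.5, -59.2, -57.0]]
10 [[376.5, 387.3, 388.6, 499.6, 500.6, 501.4], [-273.5, -272.1, -270.8, -64.4, -63.2, -61.3]]
10.5 [[374.6, 386.2, 387.1, 498.1, 499.0, 499.6], [-276.9, -276.1, -274.7, -68.1, -67.1, -65.6]]
11 [[372.8, 384.6, 385.6, 496.7, 497.5, 499.0], [-280.4, -279.9, -278.4, -72.0, -70.9, -69.1]]
11.5 [[370.9, 382.6, 383.9, 495.2, 496.5, 498.3], [-284.6, -283.6, -282.2, -75.9, -74.5, -72.4]]
```

>>> {"method": "move_arm", "body": {
  "moves": [8.7,-0.3,0.08,0.8,0,0,-0.012,8.7,0,0,3,0,0,0,8.7,0,0,4,0,0,0,8.7,0,0,4,0,0,0,8.7,0,0,4,0,0,0,8.7,0,0,2,0,0,0,8.7,0,0,0,0,0,0]
}}

```text
clock: 2.7
tool_pos: [0.4908, -0.3103, 0.0688]
orientation: [179.6, 0.1, -91.8]
force: [-0.3, -0.4, 0.6]
opening: 0.087
gripper_force: 0.0
```

>>> {"method": "move_arm", "body": {
  "moves": [2.5,0,0,0,0,0,0,2.5,0,0,0,0,0,0,0.8,0,0,0,0,0,0,0.8,0,0,0,0,0,0,0.8,0,0,0,0,0,0,0.8,0,0,0,0,0,0,0.8,0,0,0,0,0,0,0.8,0,0,0,0,0,0]
}}

```text
clock: 3.5
tool_pos: [0.4942, -0.3102, 0.0726]
orientation: [-180.0, 0.0, -91.7]
force: [0.1, -0.8, -0.1]
opening: 0.0289
gripper_force: 0.0
```

```bash
python3 -c "
from h import *; goal([0.4945,-0.309,0.16],-91.5)"
```

```text
t 3.5 tcp [ 0.4942 -0.3102  0.0726] rpy [-180.      0.    -91.66] F [ 0.13 -0.79 -0.14] M [-0.    0.12 -0.04] open 0.0289 0.0
d_tool cm [-0.12 -0.03 -8.74]
rotvec [-0.      0.     -0.0027]
```

Fingers are slow; keep closing.

>>> {"method": "move_arm", "body": {
  "moves": [0.8,0,0,0,0,0,0,0.8,0,0,0,0,0,0,0.8,0,0,0,0,0,0,0.8,0,0,0,0,0,0,0.8,0,0,0,0,0,0]
}}

```text
clock: 4.0
tool_pos: [0.4941, -0.3102, 0.0725]
orientation: [180.0, 0.0, -91.7]
force: [-0.4, 0.3, -0.7]
opening: 0.012
gripper_force: 30.0
```

>>> {"method": "move_arm", "body": {
  "moves": [0.8,0,0,-1,0,0,0,0.8,0,0,-2,0,0,0,0.8,0,0,-3,0,0,0,0.8,0,0,-3,0,0,0,0.8,0,0,-2.5,0,0,-0.07,0.8,0,0,-1.2,0,0,-0.07,0.8,0,0,0,0,0,-0.07,0.8,0,0,0,0,0,0]
}}

```text
clock: 4.8
tool_pos: [0.4942, -0.3102, 0.2008]
orientation: [-179.9, -0.0, -79.6]
force: [-0.3, 0.2, -0.1]
opening: 0.0121
gripper_force: 30.0
```

```bash
python3 -c "
from h import *; goal([0.5711,-0.0991,0.2],-79.5)"
```

```text
t 4.8 tcp [ 0.4942 -0.3102  0.2008] rpy [-1.7992e+02 -3.0000e-02 -7.9570e+01] F [-0.26  0.15 -0.12] M [0.03 0.14 0.02] open 0.0121 30.0
d_tool cm [-19.37 -11.38   0.09]
rotvec [-0.0013 -0.0005 -0.0013]
```

>>> {"method": "move_arm", "body": {
  "moves": [0.8,-1.5,-1,0,0,0,0,0.8,-3,-1.8,0,0,0,0,0.8,-3.4,-2,0,0,0,0,0.8,-3.4,-2,0,0,0,0,0.8,-3.4,-2,0,0,0,0,0.8,-3,-1.7,0,0,0,0,0.8,-1.7,-0.9,0,0,0,0,0.8,0,0,0,0,0,0]
}}

```text
clock: 5.6
tool_pos: [0.5719, -0.0967, 0.1994]
orientation: [180.0, 0.0, -79.6]
force: [-0.2, 0.7, -1.8]
opening: 0.0119
gripper_force: 30.0
```

>>> {"method": "move_arm", "body": {
  "moves": [0.8,0,0,0,0,0,0,0.8,0,0,0,0,0,0]
}}

```text
clock: 5.8
tool_pos: [0.571, -0.0995, 0.1995]
orientation: [180.0, -0.0, -79.7]
force: [0.1, 0.4, -1.0]
opening: 0.0122
gripper_force: 30.0
```

```bash
python3 - <<'E'
from h import *
goal([0.5711,-0.0991,0.2],-79.5)
p,d,m=snap("wrist"); np.savez("wrist2.npz",p=p,d=d,W=cloud(d,m)); cv2.imwrite("pics/wrist2.png",p[...,::-1])
E
```

```text
t 5.8 tcp [ 0.571  -0.0995  0.1995] rpy [179.97  -0.   -79.7 ] F [ 0.07  0.43 -1.02] M [-0.01  0.09  0.03] open 0.0122 30.0
d_tool cm [-0.04 -0.02 -0.05]
rotvec [ 0.0006 -0.     -0.0035]
```

View pics/wrist2.png

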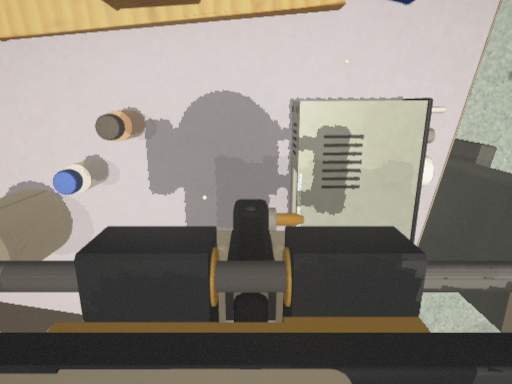

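The aerial hangs straight in the jaws, with its brass plug tip at about (303,219). The receiver's rear edge runs near column 293, rows 100–225, and the vials are well clear. I'll measure the rear edge, right end and plug.

```bash
python3 - <<'E'
from h import *
t=np.load("wrist2.npz"); W=t["W"]*1000; p=t["p"]; hsv=cv2.cvtColor(p,cv2.COLOR_RGB2HSV); z=W[...,2]
M=np.zeros(z.shape,bool);M[90:205,280:440]=1;M&=(z>48)&(z<64)
E=[]
for r in range(106,200):
    c=np.where(M[r])[0]
    if len(c)>20: E.append(W[r,c[0],:2])
E=np.array(E); vx,vy,x0,y0=cv2.fitLine(E.astype(np.float32),cv2.DIST_HUBER,0,.01,.01).ravel()
a=np.degrees(np.arctan2(vy,vx)); print("rear edge dir",a,"pt",x0,y0)
for yaw in (10.3,10.5,10.8):
    c,s=np.cos(np.radians(yaw)),np.sin(np.radians(yaw))
    P=W[M][:,:2]; q=P@np.array([[c,-s],[s,c]]); print(yaw,"u",np.percentile(q[:,0],[0,1,99,100]).round(1),"v",np.percentile(q[:,1],[0,.5,1]).round(1),"edge u",np.median(E@[c,s]).round(1))
print("ztop",np.median(z[M]))
B=np.zeros(z.shape,bool);B[205,:]=0;B[208:230,270:310]=1
B&=(hsv[...,0]>8)&(hsv[...,0]<28)&(hsv[...,1]>130)&(z>80)
q=W[B]; c,s=np.cos(np.radians(10.5)),np.sin(np.radians(10.5))
print("plug n",len(q),"u",np.percentile(q[:,:2]@[c,s],[0,2,50,98]).round(1),"v",np.percentile(q[:,:2]@[-s,c],[5,50,95]).round(1),"z",np.percentile(q[:,2],[5,50,95]).round(1))
o=ctrl.get_obs()["tool_pos"]*1000; print("tcp u v",o[:2]@[c,s],o[:2]@[-s,c])
E
```

```text
rear edge dir -79.274414 pt 531.3264 -119.575645
10.3 u [379.4 390.  501.2 503.3] v [-276.1 -273.6 -272.8] edge u 501.5
10.5 u [378.4 389.2 500.5 502.4] v [-277.5 -275.1 -274.4] edge u 500.7
10.8 u [377.  388.  499.3 501. ] v [-279.5 -277.4 -277. ] edge u 499.5
ztop 55.731025050227586
plug n 264 u [509.4 510.1 518.4 525.9] v [-204.4 -201.8 -198.3] z [147.2 149.1 150.3]
tcp u v 543.1962390854451 -202.10982773404226
```

>>> {"method": "move_arm", "body": {
  "moves": [0.8,0.2,0,1,0,0,-0.005,0.8,0,0,2,0,0,0,0.8,0,0,2.5,0,0,0,0.8,0,0,2.5,0,0,0,0.8,0,0,1.8,0,0,0,0.8,0,0,1.0,0,0,0,0.8,0,0,0,0,0,0,0.8,0,0,0,0,0,0]
}}

```text
clock: 6.65
tool_pos: [0.5721, -0.1012, 0.092]
orientation: [-180.0, -0.0, -79.4]
force: [-0.1, 0.2, -0.2]
opening: 0.0118
gripper_force: 30.0
```

```bash
cat >> h.py <<'E'
def uv():
    goal(None); o=ctrl.get_obs()["tool_pos"]*1000; c,s=np.cos(np.radians(10.6)),np.sin(np.radians(10.6)); f=ctrl.get_obs()["force"]
    print("tip u",o[:2]@[c,s]-34,"v",o[:2]@[-s,c],"z",o[2]-53.5,"Fu",f[:2]@[c,s],"Fv",f[:2]@[-s,c])
E
python3 -c "
from h import *; uv()"
```

```text
t 6.65 tcp [ 0.5721 -0.1012  0.092 ] rpy [-1.7998e+02 -2.0000e-02 -7.9360e+01] F [-0.07  0.2  -0.16] M [ 0.02  0.08 -0.01] open 0.0118 30.0
tip u 509.72049020088923 v -204.7464008934673 z 38.46702882355585 Fu -0.03325686143450979 Fv 0.21079345305935163
```

>>> {"method": "move_arm", "body": {
  "moves": [0.8,0,0.4,0,0,0,0,0.8,0,0.4,0,0,0,0,0.8,0,0.15,0,0,0,0,0.8,0,0.1,0,0,0,0,0.8,0,0,0,0,0,0,0.8,0,0,0,0,0,0]
}}

```text
clock: 7.25
tool_pos: [0.5616, -0.1028, 0.0917]
orientation: [-180.0, -0.0, -79.3]
force: [-0.0, -0.6, -0.4]
opening: 0.0116
gripper_force: 30.0
```

>>> {"method": "move_arm", "body": {
  "moves": [0.8,0,0.1,0,0,0,0,0.8,0,0,0,0,0,0]
}}

```text
clock: 7.45
tool_pos: [0.5604, -0.103, 0.0915]
orientation: [180.0, -0.0, -79.3]
force: [-0.2, 0.2, -0.6]
opening: 0.0118
gripper_force: 30.0
```

>>> {"method": "move_arm", "body": {
  "moves": [0.8,0,0.1,0,0,0,0,0.8,0,0,0,0,0,0]
}}

```text
clock: 7.65
tool_pos: [0.5593, -0.1032, 0.0915]
orientation: [180.0, 0.0, -79.3]
force: [0.5, -0.7, 0.2]
opening: 0.0121
gripper_force: 30.0
```

```bash
python3 -c "
from h import *; uv()"
```

```text
t 7.65 tcp [ 0.5593 -0.1032  0.0915] rpy [179.99   0.   -79.35] F [ 0.53 -0.65  0.22] M [-0.02  0.12 -0.02] open 0.0121 30.0
tip u 496.81872400072746 v -204.32467488561642 z 37.992194130985894 Fu 0.40135057001333585 Fv -0.7380035964182227
```

>>> {"method": "move_arm", "body": {
  "moves": [0.8,0,0.06,0,0,0,0,0.8,0,0,0,0,0,0]
}}

```text
clock: 7.85
tool_pos: [0.5592, -0.1032, 0.0917]
orientation: [-180.0, -0.0, -79.3]
force: [1.9, -0.1, -1.0]
opening: 0.012
gripper_force: 30.0
```

>>> {"method": "move_arm", "body": {
  "moves": [0.8,0,0.06,0,0,0,0,0.8,0,0,0,0,0,0]
}}

```text
clock: 8.05
tool_pos: [0.559, -0.1032, 0.0917]
orientation: [-179.9, -0.0, -79.3]
force: [2.1, 0.7, -1.9]
opening: 0.0119
gripper_force: 30.0
```

>>> {"method": "move_arm", "body": {
  "moves": [0.8,0,0.06,0,0,0,0,0.8,0,0,0,0,0,0]
}}

```text
clock: 8.25
tool_pos: [0.5588, -0.1033, 0.0919]
orientation: [-179.9, -0.0, -79.3]
force: [5.4, 1.8, -3.6]
opening: 0.0117
gripper_force: 30.0
```

>>> {"method": "move_arm", "body": {
  "moves": [0.8,0,-0.03,0,0,0,0,0.8,-0.1,0,0,0,0,0,0.8,-0.1,0,0,0,0,0]
}}

```text
clock: 8.55
tool_pos: [0.5586, -0.1017, 0.092]
orientation: [-179.9, -0.0, -79.3]
force: [5.5, -2.1, -1.5]
opening: 0.0117
gripper_force: 30.0
```

>>> {"method": "move_arm", "body": {
  "moves": [0.8,-0.1,0,0,0,0,0,0.8,-0.1,0,0,0,0,0]
}}

```text
clock: 8.75
tool_pos: [0.5583, -0.0999, 0.0921]
orientation: [-179.9, -0.1, -79.3]
force: [4.7, -1.9, -0.9]
opening: 0.0123
gripper_force: 30.0
```

>>> {"method": "move_arm", "body": {
  "moves": [0.8,-0.1,0,0,0,0,0,0.8,-0.1,0,0,0,0,0]
}}

```text
clock: 8.95
tool_pos: [0.5579, -0.0979, 0.0922]
orientation: [-179.9, -0.1, -79.3]
force: [5.6, -1.7, -0.6]
opening: 0.0117
gripper_force: 30.0
```

>>> {"method": "move_arm", "body": {
  "moves": [0.8,-0.1,0,0,0,0,0,0.8,-0.1,0,0,0,0,0]
}}

```text
clock: 9.15
tool_pos: [0.5575, -0.096, 0.0922]
orientation: [-179.9, -0.1, -79.3]
force: [5.9, -2.1, -0.4]
opening: 0.0118
gripper_force: 30.0
```

```bash
python3 -c "
from h import *; uv()"
```

```text
t 9.15 tcp [ 0.5575 -0.096   0.0922] rpy [-1.799e+02 -6.000e-02 -7.930e+01] F [ 5.92 -2.11 -0.39] M [-0.87 -2.07  0.11] open 0.0118 30.0
tip u 496.371358553513 v -196.8876536548905 z 38.738802805075494 Fu 5.433981255400841 Fv -3.1636372763083696
```

>>> {"method": "move_arm", "body": {
  "moves": [0.8,0,-0.07,0,0,0,0,0.8,-0.1,0,0,0,0,0,0.8,-0.1,0,0,0,0,0]
}}

```text
clock: 9.45
tool_pos: [0.5572, -0.0936, 0.0918]
orientation: [-180.0, -0.0, -79.3]
force: [4.9, -2.2, 0.1]
opening: 0.0118
gripper_force: 30.0
```

>>> {"method": "move_arm", "body": {
  "moves": [0.8,-0.1,0,0,0,0,0,0.8,-0.1,0,0,0,0,0]
}}

```text
clock: 9.65
tool_pos: [0.5568, -0.0916, 0.0917]
orientation: [-180.0, -0.0, -79.3]
force: [5.1, -1.2, -0.2]
opening: 0.0116
gripper_force: 30.0
```

>>> {"method": "move_arm", "body": {
  "moves": [0.8,-0.1,0,0,0,0,0,0.8,-0.1,0,0,0,0,0]
}}

```text
clock: 9.85
tool_pos: [0.5564, -0.0895, 0.0917]
orientation: [-180.0, -0.0, -79.3]
force: [4.5, -2.0, -0.8]
opening: 0.0116
gripper_force: 30.0
```

```bash
python3 - <<'E'
from h import *; uv()
p,d,m=snap("wrist"); np.savez("wrist3.npz",p=p,d=d,W=cloud(d,m)); cv2.imwrite("pics/wrist3.png",p[...,::-1])
E
```

```text
t 9.85 tcp [ 0.5564 -0.0895  0.0917] rpy [-1.7997e+02 -2.0000e-02 -7.9330e+01] F [ 4.53 -2.05 -0.77] M [-0.88 -2.02  0.07] open 0.0116 30.0
tip u 496.46244280636563 v -190.3725436688435 z 38.19633104360962 Fu 4.073611004200387 Fv -2.847259047597308
```

View pics/wrist3.png

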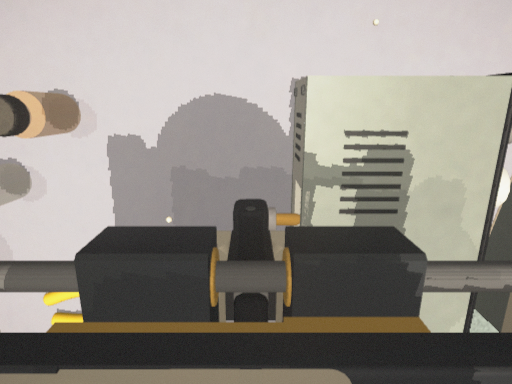

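The elbow is still at about (251,208) in the image and the plug is unmoved at (288,219), so it hasn't turned in the grip. I'll continue feeling.

>>> {"method": "move_arm", "body": {
  "moves": [0.8,-0.1,-0.03,0,0,0,0,0.8,-0.1,0,0,0,0,0]
}}

```text
clock: 10.1
tool_pos: [0.5561, -0.0875, 0.0916]
orientation: [-180.0, -0.0, -79.3]
force: [4.1, -0.2, -0.1]
opening: 0.0118
gripper_force: 30.0
```

>>> {"method": "move_arm", "body": {
  "moves": [0.8,-0.1,0,0,0,0,0,0.8,-0.1,0,0,0,0,0]
}}

```text
clock: 10.3
tool_pos: [0.5557, -0.0855, 0.0916]
orientation: [-180.0, -0.0, -79.3]
force: [5.1, -1.2, -0.3]
opening: 0.0118
gripper_force: 30.0
```

>>> {"method": "move_arm", "body": {
  "moves": [0.8,-0.1,0,0,0,0,0,0.8,-0.1,0,0,0,0,0]
}}

```text
clock: 10.5
tool_pos: [0.5553, -0.0836, 0.0915]
orientation: [-180.0, -0.0, -79.3]
force: [5.2, -1.9, -0.7]
opening: 0.0117
gripper_force: 30.0
```

>>> {"method": "move_arm", "body": {
  "moves": [0.8,-0.1,0,0,0,0,0,0.8,-0.1,0,0,0,0,0]
}}

```text
clock: 10.7
tool_pos: [0.5549, -0.0816, 0.0916]
orientation: [-180.0, -0.0, -79.3]
force: [4.0, -2.9, -0.7]
opening: 0.012
gripper_force: 30.0
```

>>> {"method": "move_arm", "body": {
  "moves": [0.8,-0.1,0,0,0,0,0,0.8,-0.1,0,0,0,0,0]
}}

```text
clock: 10.9
tool_pos: [0.5546, -0.0796, 0.0915]
orientation: [-180.0, -0.0, -79.3]
force: [4.7, -2.5, -0.7]
opening: 0.0118
gripper_force: 30.0
```

```bash
python3 -c "
from h import *; uv()"
```

```text
t 10.9 tcp [ 0.5546 -0.0796  0.0915] rpy [-1.800e+02 -1.000e-02 -7.934e+01] F [ 4.67 -2.47 -0.71] M [-0.87 -1.98  0.09] open 0.0118 30.0
tip u 496.45283694358534 v -180.29681468596345 z 38.03521309101562 Fu 4.135221113793474 Fv -3.2898261161081668
```

>>> {"method": "move_arm", "body": {
  "moves": [0.8,-0.1,-0.02,0,0,0,0,0.8,-0.1,0,0,0,0,0]
}}

```text
clock: 11.1
tool_pos: [0.5543, -0.0776, 0.0915]
orientation: [180.0, -0.0, -79.3]
force: [4.5, -1.7, -0.3]
opening: 0.0118
gripper_force: 30.0
```

>>> {"method": "move_arm", "body": {
  "moves": [0.8,-0.1,0,0,0,0,0,0.8,-0.1,0,0,0,0,0]
}}

```text
clock: 11.3
tool_pos: [0.5539, -0.0756, 0.0915]
orientation: [180.0, 0.0, -79.3]
force: [4.2, -1.9, -0.5]
opening: 0.0114
gripper_force: 30.0
```

>>> {"method": "move_arm", "body": {
  "moves": [0.8,-0.1,0,0,0,0,0,0.8,-0.1,0,0,0,0,0]
}}

```text
clock: 11.5
tool_pos: [0.5535, -0.0737, 0.0915]
orientation: [180.0, 0.0, -79.3]
force: [5.6, -1.6, -0.5]
opening: 0.0118
gripper_force: 30.0
```

>>> {"method": "move_arm", "body": {
  "moves": [0.8,-0.1,0,0,0,0,0,0.8,-0.1,0,0,0,0,0]
}}

```text
clock: 11.7
tool_pos: [0.5532, -0.0717, 0.0915]
orientation: [180.0, 0.0, -79.3]
force: [4.3, -0.8, -1.7]
opening: 0.0119
gripper_force: 30.0
```

>>> {"method": "move_arm", "body": {
  "moves": [0.8,-0.1,0,0,0,0,0,0.8,-0.1,0,0,0,0,0]
}}

```text
clock: 11.9
tool_pos: [0.5528, -0.0698, 0.0916]
orientation: [180.0, -0.0, -79.3]
force: [3.9, -1.8, -0.3]
opening: 0.0119
gripper_force: 30.0
```

```bash
python3 -c "
from h import *; uv()"
```

```text
t 11.9 tcp [ 0.5528 -0.0698  0.0916] rpy [179.99  -0.   -79.34] F [ 3.93 -1.81 -0.26] M [-0.6  -1.65  0.1 ] open 0.0119 30.0
tip u 496.54500782780894 v -170.25899066668606 z 38.06160090434159 Fu 3.530563948957774 Fv -2.504708038194892
```

>>> {"method": "move_arm", "body": {
  "moves": [0.8,-0.1,0,0,0,0,0,0.8,-0.1,0,0,0,0,0]
}}

```text
clock: 12.1
tool_pos: [0.5525, -0.0678, 0.0915]
orientation: [180.0, -0.0, -79.3]
force: [3.6, -1.2, -0.7]
opening: 0.0118
gripper_force: 30.0
```

>>> {"method": "move_arm", "body": {
  "moves": [0.8,-0.1,0,0,0,0,0,0.8,-0.1,0,0,0,0,0]
}}

```text
clock: 12.3
tool_pos: [0.5521, -0.0658, 0.0915]
orientation: [180.0, 0.0, -79.3]
force: [4.2, -2.3, 0.6]
opening: 0.0118
gripper_force: 30.0
```

>>> {"method": "move_arm", "body": {
  "moves": [0.8,-0.1,0,0,0,0,0,0.8,-0.1,0,0,0,0,0]
}}

```text
clock: 12.5
tool_pos: [0.5517, -0.0638, 0.0916]
orientation: [180.0, 0.0, -79.3]
force: [3.7, -0.7, -0.9]
opening: 0.0118
gripper_force: 30.0
```

>>> {"method": "move_arm", "body": {
  "moves": [0.8,-0.1,0,0,0,0,0,0.8,-0.1,0,0,0,0,0]
}}

```text
clock: 12.7
tool_pos: [0.5513, -0.0619, 0.0915]
orientation: [180.0, 0.0, -79.3]
force: [3.0, -2.7, -0.1]
opening: 0.0116
gripper_force: 30.0
```

>>> {"method": "move_arm", "body": {
  "moves": [0.8,-0.1,0,0,0,0,0,0.8,-0.1,0,0,0,0,0]
}}

```text
clock: 12.9
tool_pos: [0.551, -0.0599, 0.0915]
orientation: [180.0, 0.0, -79.3]
force: [4.5, -2.0, -1.2]
opening: 0.0119
gripper_force: 30.0
```

```bash
python3 -c "
from h import *; uv()"
```

```text
t 12.9 tcp [ 0.551  -0.0599  0.0915] rpy [180.     0.   -79.34] F [ 4.45 -2.02 -1.17] M [-0.61 -1.49  0.1 ] open 0.0119 30.0
tip u 496.54993563143535 v -160.2423370082497 z 38.04157676093321 Fu 4.002682117204587 Fv -2.808588018520984
```

>>> {"method": "move_arm", "body": {
  "moves": [0.8,-0.1,0,0,0,0,0,0.8,-0.1,0,0,0,0,0]
}}

```text
clock: 13.1
tool_pos: [0.5505, -0.058, 0.0915]
orientation: [180.0, 0.0, -79.3]
force: [4.1, -1.6, 0.0]
opening: 0.0122
gripper_force: 30.0
```

>>> {"method": "move_arm", "body": {
  "moves": [0.8,-0.1,0,0,0,0,0,0.8,-0.1,0,0,0,0,0]
}}

```text
clock: 13.3
tool_pos: [0.55, -0.056, 0.0915]
orientation: [180.0, 0.0, -79.4]
force: [2.6, -0.2, -0.6]
opening: 0.0117
gripper_force: 30.0
```

>>> {"method": "move_arm", "body": {
  "moves": [0.8,-0.1,0,0,0,0,0,0.8,-0.1,0,0,0,0,0]
}}

```text
clock: 13.5
tool_pos: [0.5485, -0.0541, 0.091]
orientation: [179.9, 0.0, -79.4]
force: [-0.5, 0.5, -1.3]
opening: 0.012
gripper_force: 30.0
```

>>> {"method": "move_arm", "body": {
  "moves": [0.8,-0.1,0,0,0,0,0,0.8,-0.1,0,0,0,0,0]
}}

```text
clock: 13.7
tool_pos: [0.549, -0.0521, 0.0913]
orientation: [179.9, 0.0, -79.3]
force: [-0.3, -0.7, 0.4]
opening: 0.0119
gripper_force: 30.0
```

>>> {"method": "move_arm", "body": {
  "moves": [0.8,-0.1,0,0,0,0,0,0.8,-0.1,0,0,0,0,0]
}}

```text
clock: 13.9
tool_pos: [0.549, -0.0501, 0.0915]
orientation: [180.0, 0.0, -79.3]
force: [0.1, 0.2, -0.8]
opening: 0.0121
gripper_force: 30.0
```

```bash
python3 -c "
from h import *; uv()"
```

```text
t 13.9 tcp [ 0.549  -0.0501  0.0915] rpy [179.98   0.   -79.34] F [ 0.09  0.23 -0.79] M [-0.04  0.07  0.03] open 0.0121 30.0
tip u 496.44108628636127 v -150.21478725279508 z 37.988120122026416 Fu 0.12699236030198977 Fv 0.21454977423982236
```

The force vanished at about v −154 and stays zero at −150, so the socket is here, centred near −152. I'll back up 2 mm and probe inward.

>>> {"method": "move_arm", "body": {
  "moves": [0.8,0.1,0,0,0,0,0,0.8,0.1,0,0,0,0,0,0.8,0,0,0,0,0,0]
}}

```text
clock: 14.2
tool_pos: [0.5496, -0.0523, 0.0916]
orientation: [180.0, 0.0, -79.4]
force: [1.2, 0.0, -0.7]
opening: 0.0117
gripper_force: 30.0
```

>>> {"method": "move_arm", "body": {
  "moves": [0.8,0,0.1,0,0,0,0,0.8,0,0,0,0,0,0]
}}

```text
clock: 14.4
tool_pos: [0.5484, -0.0524, 0.0915]
orientation: [180.0, 0.0, -79.4]
force: [0.0, 0.5, -0.7]
opening: 0.0117
gripper_force: 30.0
```

>>> {"method": "move_arm", "body": {
  "moves": [0.8,0,0.1,0,0,0,0,0.8,0,0,0,0,0,0]
}}

```text
clock: 14.6
tool_pos: [0.5475, -0.0525, 0.0916]
orientation: [180.0, 0.0, -79.4]
force: [0.9, -0.4, -0.4]
opening: 0.0122
gripper_force: 30.0
```

```bash
python3 -c "
from h import *; uv()"
```

```text
t 14.6 tcp [ 0.5475 -0.0525  0.0916] rpy [180.     0.   -79.35] F [ 0.86 -0.38 -0.4 ] M [-0.    0.13  0.  ] open 0.0122 30.0
tip u 494.4473726454828 v -152.34384171121303 z 38.05808557123268 Fu 0.7757103614941019 Fv -0.5332112265647532
```

>>> {"method": "move_arm", "body": {
  "moves": [0.8,0,0.1,0,0,0,0,0.8,0,0.1,0,0,0,0,0.8,0,0,0,0,0,0]
}}

```text
clock: 14.9
tool_pos: [0.5455, -0.0529, 0.0916]
orientation: [180.0, 0.0, -79.3]
force: [1.0, 0.6, -0.9]
opening: 0.0116
gripper_force: 30.0
```

>>> {"method": "move_arm", "body": {
  "moves": [0.8,0,0.1,0,0,0,0,0.8,0,0.1,0,0,0,0,0.8,0,0,0,0,0,0]
}}

```text
clock: 15.2
tool_pos: [0.5435, -0.0533, 0.0915]
orientation: [180.0, 0.0, -79.3]
force: [0.2, 0.9, -0.4]
opening: 0.0119
gripper_force: 30.0
```

```bash
python3 -c "
from h import *; uv()"
```

```text
t 15.2 tcp [ 0.5435 -0.0533  0.0915] rpy [179.99   0.   -79.35] F [ 0.15  0.94 -0.37] M [ 0.02  0.11 -0.04] open 0.0119 30.0
tip u 490.4171897565966 v -152.34819750414277 z 38.0420092289133 Fu 0.32351747995316027 Fv 0.8928656423321609
```

>>> {"method": "move_arm", "body": {
  "moves": [0.8,0,0.1,0,0,0,0,0.8,0,0.1,0,0,0,0,0.8,0,0,0,0,0,0]
}}

```text
clock: 15.5
tool_pos: [0.5416, -0.0536, 0.0916]
orientation: [-180.0, 0.0, -79.3]
force: [0.1, -0.5, -1.5]
opening: 0.0118
gripper_force: 30.0
```

>>> {"method": "move_arm", "body": {
  "moves": [0.8,0,0.1,0,0,0,0,0.8,0,0.1,0,0,0,0,0.8,0,0,0,0,0,0]
}}

```text
clock: 15.8
tool_pos: [0.54, -0.0538, 0.0917]
orientation: [-180.0, 0.0, -79.3]
force: [1.5, -0.1, -2.8]
opening: 0.0119
gripper_force: 30.0
```

>>> {"method": "move_arm", "body": {
  "moves": [0.8,0,0.1,0,0,0,0,0.8,0,0.1,0,0,0,0,0.8,0,0,0,0,0,0]
}}

```text
clock: 16.1
tool_pos: [0.5373, -0.0544, 0.0914]
orientation: [180.0, 0.0, -79.4]
force: [0.6, -0.6, -2.1]
opening: 0.0117
gripper_force: 30.0
```

```bash
python3 -c "
from h import *; uv()"
```

```text
t 16.1 tcp [ 0.5373 -0.0544  0.0914] rpy [ 1.7996e+02  1.0000e-02 -7.9350e+01] F [ 0.6  -0.64 -2.14] M [ 0.14 -0.34  0.06] open 0.0117 30.0
tip u 484.121418806374 v -152.32964143667292 z 37.92846524824792 Fu 0.471039098709056 Fv -0.7442708083171146
```

Past the sprung contact. About 6 mm remain.

>>> {"method": "move_arm", "body": {
  "moves": [0.8,0,0.1,0,0,0,0,0.8,0,0.1,0,0,0,0,0.8,0,0.1,0,0,0,0,0.8,0,0,0,0,0,0]
}}

```text
clock: 16.5
tool_pos: [0.5343, -0.055, 0.0915]
orientation: [180.0, 0.0, -79.4]
force: [0.7, -0.9, -2.6]
opening: 0.0118
gripper_force: 30.0
```

>>> {"method": "move_arm", "body": {
  "moves": [0.8,0,0.1,0,0,0,0,0.8,0,0,0,0,0,0]
}}

```text
clock: 16.7
tool_pos: [0.5335, -0.0552, 0.0915]
orientation: [180.0, 0.0, -79.3]
force: [0.2, 0.1, -2.3]
opening: 0.0117
gripper_force: 30.0
```

>>> {"method": "move_arm", "body": {
  "moves": [0.8,0,0.06,0,0,0,0,0.8,0,0,0,0,0,0]
}}

```text
clock: 16.9
tool_pos: [0.5331, -0.0552, 0.0915]
orientation: [180.0, -0.0, -79.3]
force: [0.6, 0.4, -1.8]
opening: 0.012
gripper_force: 30.0
```

```bash
python3 -c "
from h import *; uv()"
```

```text
t 16.9 tcp [ 0.5331 -0.0552  0.0915] rpy [179.99  -0.   -79.34] F [ 0.65  0.35 -1.84] M [ 0.06 -0.34  0.08] open 0.012 30.0
tip u 479.8380612442172 v -152.36882637236238 z 38.04565501104412 Fu 0.7035533458129679 Fv 0.22875466858878674
```

>>> {"method": "move_arm", "body": {
  "moves": [0.8,0,0.06,0,0,0,0,0.8,0,0,0,0,0,0]
}}

```text
clock: 17.1
tool_pos: [0.5326, -0.0553, 0.0915]
orientation: [180.0, 0.0, -79.3]
force: [0.4, -0.0, -2.4]
opening: 0.0117
gripper_force: 30.0
```

>>> {"method": "move_arm", "body": {
  "moves": [0.8,0,0.05,0,0,0,0,0.8,0,0,0,0,0,0]
}}

```text
clock: 17.3
tool_pos: [0.5321, -0.0554, 0.0915]
orientation: [180.0, -0.0, -79.3]
force: [0.4, 0.7, -2.6]
opening: 0.0118
gripper_force: 30.0
```

>>> {"method": "move_arm", "body": {
  "moves": [0.8,0,0.05,0,0,0,0,0.8,0,0,0,0,0,0]
}}

```text
clock: 17.5
tool_pos: [0.532, -0.0554, 0.0916]
orientation: [-180.0, 0.0, -79.3]
force: [1.3, 0.4, -4.0]
opening: 0.012
gripper_force: 30.0
```

>>> {"method": "move_arm", "body": {
  "moves": [0.8,0,0.05,0,0,0,0,0.8,0,0,0,0,0,0]
}}

```text
clock: 17.7
tool_pos: [0.5319, -0.0554, 0.0918]
orientation: [-179.9, -0.0, -79.3]
force: [4.5, 0.4, -4.0]
opening: 0.0116
gripper_force: 30.0
```

>>> {"method": "move_arm", "body": {
  "moves": [0.8,0,0.04,0,0,0,0,0.8,0,0,0,0,0,0]
}}

```text
clock: 17.9
tool_pos: [0.5318, -0.0554, 0.0918]
orientation: [-179.9, -0.0, -79.3]
force: [5.0, 0.2, -4.9]
opening: 0.0122
gripper_force: 30.0
```

```bash
python3 -c "
from h import *; uv()"
```

```text
t 17.9 tcp [ 0.5318 -0.0554  0.0918] rpy [-179.89   -0.    -79.33] F [ 4.98  0.24 -4.9 ] M [ 0.24 -2.24  0.02] open 0.0122 30.0
tip u 478.52560930328343 v -152.29099624788455 z 38.31792306474253 Fu 4.941439849549296 Fv -0.6796063773181173
```

The collar is seated: hard stop 18 mm past the strip contact. I'll relax, release, and lift straight up.

>>> {"method": "move_arm", "body": {
  "moves": [0.8,0,-0.08,0,0,0,0,0.8,0,0,0,0,0,0,2.0,0,0,0,0,0,0,4,0,0,0,0,0,0,5,0,0,0,0,0,0,5,0,0,0,0,0,0,5,0,0,0,0,0,0,5,0,0,0,0,0,0]
}}

```text
clock: 18.7
tool_pos: [0.5315, -0.0555, 0.0916]
orientation: [180.0, -0.0, -79.3]
force: [0.8, 0.0, 0.1]
opening: 0.0492
gripper_force: 0.0
```

>>> {"method": "move_arm", "body": {
  "moves": [5,0,0,0,0,0,0,5,0,0,-1,0,0,0,5,0,0,-2,0,0,0,5,0,0,-3,0,0,0,5,0,0,-4,0,0,0,5,0,0,-4,0,0,0,5,0,0,-3,0,0,0,5,0,0,0,0,0,0]
}}

```text
clock: 19.5
tool_pos: [0.5338, -0.0555, 0.2674]
orientation: [-179.5, -0.1, -79.3]
force: [0.4, -0.1, -1.0]
opening: 0.05
gripper_force: 0.0
```

```bash
python3 - <<'E'
from h import *; uv()
p,d,m=snap("wrist"); W=cloud(d,m)*1000; cv2.imwrite("pics/wrist4.png",p[...,::-1])
z=W[...,2]; M=(z>135)&(z<155); M[:150]=0; M[:, :200]=0; M[:,320:]=0; M[235:]=0
q=W[M]; c,s=np.cos(np.radians(10.6)),np.sin(np.radians(10.6))
print(len(q)); 
if len(q): print("u",np.percentile(q[:,:2]@[c,s],[2,50,98]),"v",np.percentile(q[:,:2]@[-s,c],[2,50,98]),"z",np.median(q[:,2]))
E
```

```text
t 19.5 tcp [ 0.5338 -0.0555  0.2674] rpy [-1.7949e+02 -5.0000e-02 -7.9310e+01] F [ 0.37 -0.14 -1.01] M [0.02 0.07 0.01] open 0.05 0.0
tip u 480.47224699773744 v -152.76649171531201 z 213.88860242983088 Fu 0.34099310926992943 Fv -0.21030998521100053
292
u [506.94238333 512.57060528 518.16708827] v [-160.68110968 -152.97452326 -143.77338219] z 140.8701126030123
```

View pics/wrist4.png

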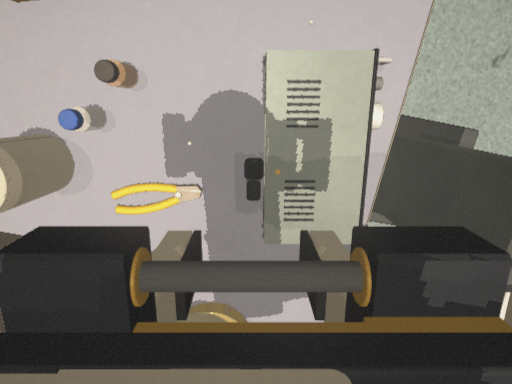

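The aerial stands upright, with paddle and elbow at about (254,168)–(254,190), tight against the receiver's rear edge. Its paddle is where home predicts (u 512.6 mm against 512.5 mm), and the vials and bottle show no sign of having been touched. I'm handing in.

```bash
python3 -c "
from plant import ctrl; print(ctrl.close_job())"
```

```text
the job is handed in; nothing more can be done
None
```

The aerial is plugged fully home in the receiver's rear socket, about 18 mm to the +y side of the window's middle; it stands upright with the gripper clear, and the job was handed in at about 19.5 s, though no verdict was returned.

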